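Close the vent and screw down the cap of a water container

TASK

The filled water container on the hob must be closed tight. First shut its vent: pull the spring-loaded bar knob up, turn it a quarter turn clockwise to the other notch and let it snap down; then screw the round cap down clockwise until it is snug, with the pip on its flange between the two studs on the neck, and no further. Leave everything else standing where it is.

Things in the scene. Friction and masses are not known exactly. Their poses are not given: they have to be found in the camera images.
- vent_grip (a point): Vent knob: an upright steel bar 64 mm long, 16 mm wide, over a steel disc with a raised index ring. The point is on its turning axis; the bar reaches 13 mm above and 15 mm below it; the ring's top is 22 mm below it (knob down). x axis across the 16 mm width (pinch along it), y along the bar, z up. The locking pin hangs under the bar's -y end.
- vent_turn (a joint): Angle of the vent knob: 0 = open, 1.571 = shut, growing CLOCKWISE seen from above, with end stops at both. Knob down, its pin sits in one of two notches of the index ring, a quarter turn apart, and it cannot turn (about 0.1 rad of play); raised by 8 mm or more it turns easily (0.02 N m).
- vent_lift (a joint): How far the vent knob is pulled up (m): 0 = down with the pin in a notch, at most 0.014. A spring pulls it down with 3 N, rising to 6 N at the top; let go over a notch it snaps down; let go between notches it stays up on the ring, at about 0.006.
- cap_grip (a point): Grey ribbed round screw cap, 56 mm across, 30 mm high above a thin 68 mm flange. The point is on its axis, 12 mm below its top, 18 mm above the flange; z up. It sinks 2.4 mm per rad as it is screwed down, clockwise. A pip sticks out of the flange to 41 mm from the axis; two studs stand on the neck collar 43 mm from the axis, their tops never above the flange by more than 3 mm.
- cap_turn (a joint): Thread angle of the cap (rad), growing clockwise seen from above as it is screwed down: starts between 0 and 1.2; at 2.8 the cap touches its seal. Up to there it runs freely (0.04 N m).
- cap_seal (a joint): How far the cap is wound beyond the first touch of its seal (rad), 0 before. Turning takes 0.3 N m at the touch, 0.4 at 0.1, 0.6 at 0.3, 0.95 at 0.65; a hand that has stopped turning feels up to 0.3 less. Let go, it stays, or springs back to 0.3 if wound farther. Snug is 0.08 to 0.65: the cap's pip stands between the two neck studs (at 0.04 and 0.69); beyond is overtightened.
- container: White box-shaped drinking-water container, full and heavy (it does not move), 140 mm deep, 250 mm long, top 130 mm above the hob; the origin is under its centre. Its x axis runs along the depth, away from the front; the cap stands on top 72 mm along +y, the vent 68 mm along -y.
- spice_jar: Bystander: small round spice jar with a dark lid, 41 mm across, 105 mm high, near the front of the container; origin under its centre.
- carton: Bystander: small white carton, 60x35x86 mm, near the front of the container; origin under its centre.
- glass: Bystander: empty glass tumbler, 80 mm across, 91 mm high, right edge of the hob; origin under its centre.
- tin: Bystander: round flat food tin, 86 mm across, 40 mm high, right edge of the hob; origin under its centre.
- honey: Bystander: honey jar, 64 mm across, 97 mm high, right edge of the hob; origin under its centre.
- timer: Bystander: white round kitchen timer, 68 mm across, 58 mm high, front left of the hob; origin under its centre.
- sugar_box: Bystander: small white carton, 60x45x86 mm, back left of the hob; origin under its centre.

How it is judged:
By the outcome, as a careful person would: the job done as asked, in the order asked, and still so for the second after the job is handed in, with the robot touching nothing.
It also fails if it takes over 59 s, if anything falls off the work surface, if the arm or the gripper's body presses on something with over 40 N, if the wrist force passes 120 N, or if a joint passes its speed limit or range.

ROBOT

A 6-joint arm with a two-finger parallel gripper is mounted at the origin on a cart in front of the work surface, level with it; the furniture and walls round the work are solid. World frame = base frame: x ahead of the robot, y to its left, z up, the work surface at z = 0. Lengths are in mm, angles in rad, forces in N, time in s.
With the tool pointing down it reaches from about 275 to 850 mm from the base axis. Payload 5.2 kg.
Tool frame: the origin (TCP) lies at the very end of the fingers, on their centre line; the grasp point (between the pads) lies bot.tcp_to_grasp behind it (bot.tcp_to_grasp is the distance from the TCP to the grasp point, in mm); z points along the fingers, y is the line along which they close (so a half turn about z gives the same grasp; the last joint's range is limited). The gripper opens to 85 mm and grips with 20 to 120 N. Pads are 22 mm wide; open, the fingers measure 114 mm over their backs; the gripper's body (76 mm by 85 mm) begins 54 mm behind the grasp point. The pads swing forward as they close: fully open they stand 13 mm farther back than shut.
Start: joints at [-1.334, 0.259, 1.535, -0, 1.348, -0.203], TCP at [234.188, -497.656, 231.31] pointing down, gripper open.
Joint ranges: [-3.14, 3.14], [-0.91, 2.08], [0.19, 2.58], [-1.22, 4.36], [0.22, 2.71], [-3.12, 3.12]. Speed limits (rad/s): [2.57, 2.57, 3.14, 3.14, 3.14, 3.14].

INTERFACE

Orientations are given as [roll, pitch, yaw] about the fixed x, y, z axes, in that order (R = Rz(yaw) Ry(pitch) Rx(roll)).
In Python, from rig import bot gives the robot as it stands. The module is installed in compiled form; this text tells all that it offers.
- The arm moves only by the shell command python3 -m pendant 'ROWS'. ROWS is JSON, a list of rows, each a list of 7 numbers: the turn, a rotation vector about the tool's x, y, z in rad, then the shift along the tool's x, y, z in mm, then the opening, from 0 (shut) to 1 (fully open). A call has 1 to 20 rows; each row is the pose to reach, as a shift and turn from the pose commanded when the call began, along the tool's axes at that moment; what a row does not reach only later rows make up. A row lasts 1/8 s, in which the tool goes at most 62.5 mm and 10.7 degrees, less where a joint would pass 70% of its speed; a pose out of reach is approached as far as the arm can. A call with a gripper value outside its range is refused whole. The fingers move at their own pace and stop on an object; the grip force is fixed at half the most. Time passes only in rows, so rows that repeat a pose let the fingers close. It gives the time, the measured TCP pose, the force, the opening and the grip force at its end, in the units of the state.
- bot.read_state(): the state, without advancing time (a new reading comes with each control period).
- bot.get_image(name): name is "scene" or "top"; returns (picture, depth): 420x560x3 uint8, blue, green, red; 420x560 float32, mm along the optical axis (not along the pixel's ray), 0 where there is no reading.
- bot.camera_model(name): a dict with "mtx" (3x3 intrinsics, pixels), "rvec" (rotation vector, rad) and "tvec" (3), from world to camera coordinates, as OpenCV has them. Camera axes: x right, y down, z forward; pixel columns grow to the right and rows downward; lengths in mm; the calibration is good to about 2 mm. A picture is of the moment at which its call begins. camera_model takes no time and is no camera call.
- bot.job_done(): hands the job in; it is judged then, once.
The state is a dict: "time": time; "joint_pos": joint angles; "qd": joint speeds; "tau": joint torques, N m; "ee_pos": TCP position; "eef_rot": TCP orientation; "contact_force": force on the tool from outside, world axes, zero at the start; "moment": the same for the moment, N m; "gripper_width": finger opening in mm; "finger_force": force on a finger pad.
Only numpy, scipy, OpenCV 4.12 (cv2) and the standard library are available. Lean on these libraries where they do the work, as an engineer would, in place of code of your own. Each camera call takes 0.05 s, during which the arm holds its last target. There are 200 camera calls.

## Working session

There is one attempt and no reset: what is moved stays moved. The work goes in short steps, Python scripts to look and compute and a shell command to move; the robot and the scene stay as the last step left them, time stands still between calls to the robot, and variables do not carry over. Pictures are saved under pics/ and viewed, at most 10 in all, crops included, and the job is handed in when it is done.

```bash
mkdir -p pics
python3 - <<'E'
from rig import bot
import cv2,numpy as np
s=bot.read_state();print(s, bot.tcp_to_grasp)
for n in("scene","top"):
    p,d=bot.get_image(n);cv2.imwrite(f"pics/{n}0.png",p);np.save(f"{n}0.npy",d)
    m=bot.camera_model(n);R=cv2.Rodrigues(np.array(m["rvec"],float))[0];print(n,m["mtx"],(-R.T@np.array(m["tvec"]).reshape(3)),R)
E
```

```text
{'time': 0.0, 'joint_pos': array([-1.33380358e+00,  2.59354294e-01,  1.53611118e+00, -2.04983671e-05,
        1.34801117e+00, -2.02773098e-01]), 'qd': array([ 0.00081024,  0.00048257,  0.00102028,  0.00025665,  0.00031845,
       -0.00041317]), 'tau': array([-1.18456734e-03, -4.46035802e+01, -2.90573323e+01, -6.47987581e-04,
        1.22025388e-02, -4.00601238e-06]), 'ee_pos': array([ 234.04735402, -497.11302062,  230.45735119]), 'eef_rot': array([-3.13974323e+00, -3.59837556e-04,  4.39770057e-01]), 'contact_force': array([0.08749837, 1.8994871 , 0.38863867]), 'moment': array([-0.02351591, -0.02357642, -0.011875  ]), 'finger_force': 0.0, 'gripper_width': 85.22992082873962} 18.700000000000003
scene [[510.16435808   0.         278.5886634 ]
 [  0.         510.16435808 211.93102212]
 [  0.           0.           1.        ]] [-489.20297567  629.36419966  687.75253834] [[-0.4973697  -0.86712843  0.02667713]
 [-0.38389389  0.19241078 -0.90310773]
 [ 0.77797742 -0.45941961 -0.4285846 ]]
top [[481.30092723   0.         273.72584177]
 [  0.         481.30092723 205.25609604]
 [  0.           0.           1.        ]] [ 450.82867204   16.09627588 1189.93718138] [[ 0.00372016 -0.99998221 -0.00466276]
 [-0.99651838 -0.00331883 -0.08330727]
 [ 0.08329031  0.00495644 -0.996513  ]]
```

View pics/scene0.png

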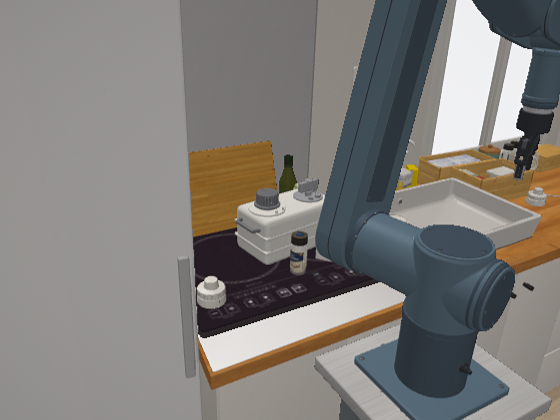

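View pics/top0.png

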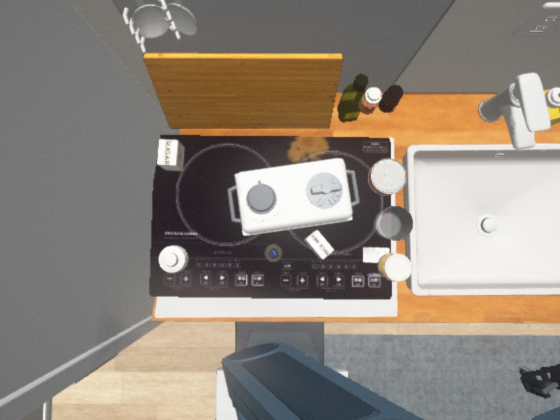

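The top view shows the container around (295,195), cap at (261,197) and vent at (323,190). The scene view shows the cap at (266,197) and the vent at (309,187). I'll enlarge both.

Run:
```python
import cv2,numpy as np
a=cv2.imread("pics/top0.png")[150:250,220:370];b=cv2.imread("pics/scene0.png")[170:250,225:335]
cv2.imwrite("pics/topc.png",cv2.resize(a,None,fx=5,fy=5,interpolation=cv2.INTER_CUBIC))
cv2.imwrite("pics/scenec.png",cv2.resize(b,None,fx=7,fy=7,interpolation=cv2.INTER_CUBIC))
```

```text
(no output)
```

View pics/topc.png

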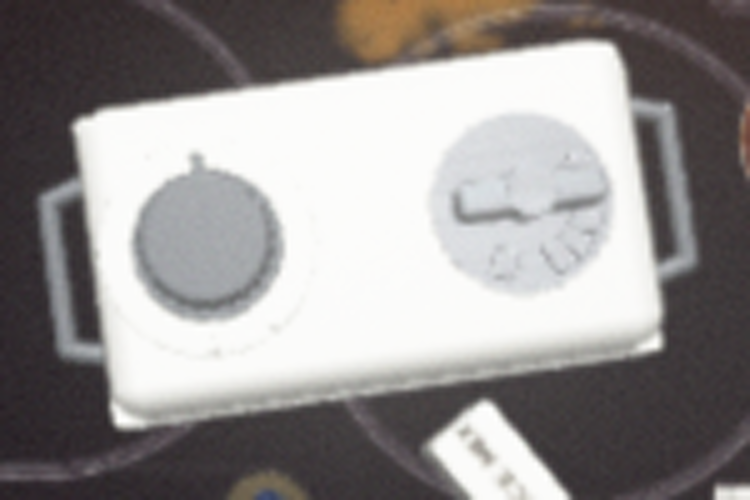

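View pics/scenec.png

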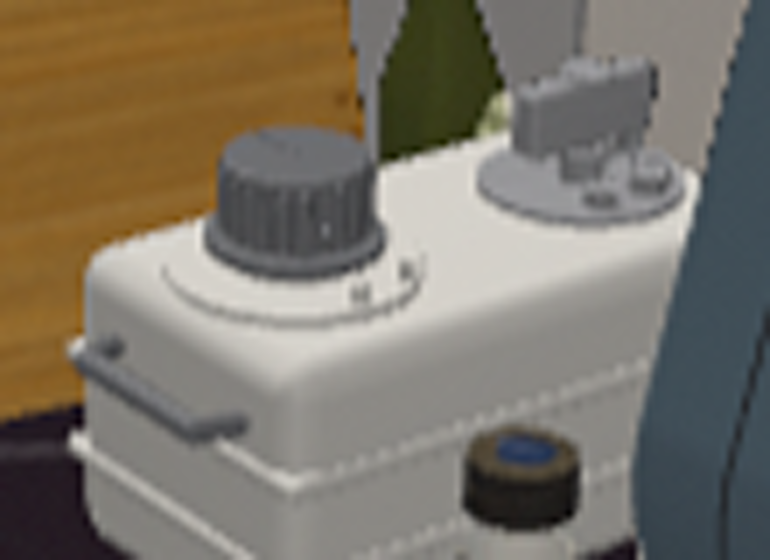

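Top crop: cap top centre (204,237), pip at (196,158), i.e. to the back; vent disc centre (522,205), bar running from (458,200) to (605,190). The scene crop shows the cap top at (298,145) and the bar at (585,105), and the neck studs facing front at (360,293) and (405,270). Next I'll locate them by depth in both views.

```bash
cat > h.py <<'E'
import cv2,numpy as np
from rig import bot
def cloud(n,d):
    m=bot.camera_model(n);K=np.array(m["mtx"]);R=cv2.Rodrigues(np.array(m["rvec"],float))[0];t=np.array(m["tvec"],float).reshape(3)
    v,u=np.mgrid[:420,:560]
    c=np.stack([(u-K[0,2])/K[0,0]*d,(v-K[1,2])/K[1,1]*d,d],-1)
    return (c-t)@R
def ray(n,u,v,z):
    m=bot.camera_model(n);K=np.array(m["mtx"]);R=cv2.Rodrigues(np.array(m["rvec"],float))[0];t=np.array(m["tvec"],float).reshape(3)
    c=-R.T@t;r=R.T@np.linalg.inv(K)@[u,v,1];return c+r*(z-c[2])/r[2]
def proj(n,P):
    m=bot.camera_model(n);return cv2.projectPoints(np.float64(P).reshape(-1,1,3),np.array(m["rvec"],float),np.array(m["tvec"],float),np.array(m["mtx"]),None)[0].reshape(-1,2)
def tri(a,b): # a,b=(name,u,v)
    A=[]
    for n,u,v in(a,b):
        p,q=ray(n,u,v,0),ray(n,u,v,300);A.append((p,(q-p)/np.linalg.norm(q-p)))
    M=sum(np.eye(3)-np.outer(d,d) for _,d in A);y=sum((np.eye(3)-np.outer(d,d))@p for p,d in A)
    return np.linalg.solve(M,y)
def blob(name,n,Q,msk):
    P=Q[msk]
    if len(P)<5: print(name,n,"few",len(P));return
    (c,s,a)=cv2.minAreaRect(P[:,:2].astype(np.float32))
    w,V=np.linalg.eigh(np.cov(P[:,:2].T));e=V[:,1]
    print(name,n,len(P),"z",np.percentile(P[:,2],[5,50,95]).round(1),"mean",P.mean(0).round(1),"rect",np.round(c,1),np.round(s,1),round(a,1),"axis",round(float(np.degrees(np.arctan2(e[1],e[0]))),1))
E
python3 - <<'E'
from h import *
for n in("top","scene"):
    Q=cloud(n,np.load(n+"0.npy"));v,u=np.mgrid[:420,:560]
    if n=="top":
        cap=(u>245)&(u<278)&(v>180)&(v<215);ven=(u>306)&(u<345)&(v>170)&(v<210)
        box=(u>225)&(u<360)&(v>150)&(v<240)
        blob("box",n,Q,box&(Q[...,2]>118)&(Q[...,2]<137)&(u>238)&(u<353))
    else:
        cap=(u>252)&(u<282)&(v>185)&(v<212);ven=(u>290)&(u<322)&(v>175)&(v<205)
    z=Q[...,2]
    print(n,"cap z",np.percentile(z[cap],[50,80,95,99]).round(1),"vent z",np.percentile(z[ven],[20,50,90,99]).round(1))
    zc=np.percentile(z[cap],97);zv=np.percentile(z[ven],97)
    blob("captop",n,Q,cap&(z>zc-6)); blob("bar",n,Q,ven&(z>zv-10))
up=lambda c,s,o:((c[0]+.5)/s-.5+o[0],(c[1]+.5)/s-.5+o[1])
T=lambda c:up(c,5,(220,150));S=lambda c:up(c,7,(225,170))
print("cap tri",tri(("top",*T((203,237))),("scene",*S((298,150)))))
print("vent tri",tri(("top",*T((530,190))),("scene",*S((587,88)))))
print("pip",ray("top",*T((196,158)),155))
E
```

```text
box top 5206 z [124.1 131.1 136.1] mean [561.2 -29.1 130.9] rect [562.6 -21.7] [139.8 249.2] 8.5 axis 100.6
top cap z [174.8 179.9 181.8 183.5] vent z [132.  135.2 177.8 182.6]
captop top 515 z [177.  179.5 182.6] mean [551.2  49.3 185.4] rect [513.9  46.8] [129.8  53.4] 3.6 axis -162.6
bar top 243 z [174.  178.7 182.8] mean [570.3 -86.7 195. ] rect [529.6 -39.8] [ 43.9 188.1] 41.5 axis 123.3
scene cap z [150.6 177.4 180.1 181.2] vent z [ 74.7 134.9 172.8 182.1]
captop scene 177 z [175.5 179.1 181.1] mean [520.   68.9 193.2] rect [ 36.6 321.3] [  55.9 1217.5] 62.3 axis 151.0
bar scene 108 z [170.9 177.4 511. ] mean [511.1 -44.8 205. ] rect [ 58.6 275.3] [  52.7 1303.4] 54.8 axis 145.9
cap tri [552.59236672  49.69470934 180.20667465]
vent tri [573.94249467 -89.17287339 171.85915224]
pip [589.53833004  53.78569954 155.        ]
```

Run:
```python
from h import *
for n in("top","scene"):
    Q=cloud(n,np.load(n+"0.npy"));z=Q[...,2]
    near=lambda c,r:np.hypot(Q[...,0]-c[0],Q[...,1]-c[1])<r
    blob("captop",n,Q,near((552,49.5),36)&(z>173)&(z<190))
    blob("bar",n,Q,near((572.7,-89),42)&(z>168)&(z<190))
    blob("flange",n,Q,near((552,49.5),50)&(z>140)&(z<160))
    if n=="top": blob("disc",n,Q,near((572.7,-89),45)&(z>131)&(z<142))
up=lambda c,s,o:((c[0]+.5)/s-.5+o[0],(c[1]+.5)/s-.5+o[1])
T=lambda c:up(c,5,(220,150));S=lambda c:up(c,7,(225,170))
for c in((360,293),(405,270)):
    for h in (136,142):
        p=ray("scene",*S(c),h)-[552,49.5,0];print(h,p.round(1),np.hypot(*p[:2]).round(1),np.arctan2(p[1],p[0]).round(2))
p=ray("top",*T((196,158)),149)-[552,49.5,0];print(p,np.arctan2(p[1],p[0]))
for c in((196,158),(191,162),(202,162),(458,200),(605,190),(203,237)):print(c,ray("top",*T(c),178))
```

```text
captop top 554 z [175.6 179.3 182.4] mean [551.9  49.6 179.2] rect [552.2  50.1] [55.8 56.1] 80.8 axis 178.6
bar top 240 z [174.  178.6 182.5] mean [572.3 -88.4 178.3] rect [573.1 -88.7] [19.7 62.8] 4.7 axis 98.5
flange top 218 z [140.8 148.6 152.8] mean [544.3  46.5 148.3] rect [555.   48.1] [90.5 84.6] 61.2 axis -171.5
disc top 838 z [131.8 135.  139.5] mean [572.5 -86.2 135.2] rect [572.5 -89.6] [88.6 87. ] 89.3 axis -174.0
captop scene 194 z [174.2 178.9 180.8] mean [547.6  53.1 178.3] rect [549.2  52.3] [56.4 55.8] 55.7 axis 173.6
bar scene 116 z [168.7 176.2 181.7] mean [569.7 -84.6 175.7] rect [573.1 -89. ] [23.2 65.3] 16.1 axis 96.9
flange scene 186 z [142.9 149.5 158.8] mean [534.5  59.  150.3] rect [537.4  53.5] [74.  51.8] 62.0 axis 58.3
136 [-34.1  -7.2 136. ] 34.9 -2.93
142 [-45.1  -0.8 142. ] 45.1 -3.12
136 [-24.4 -31.7 136. ] 40.0 -2.23
142 [-35.5 -25.  142. ] 43.4 -2.53
[ 38.34249281   4.50420221 149.        ] 0.11693691837434497
(196, 158) [586.4557061   52.94810595 178.        ]
(191, 162) [584.74112582  55.0564081  178.        ]
(202, 162) [584.75558994  50.39450926 178.        ]
(458, 200) [568.89754083 -57.99930038 178.        ]
(605, 190) [ 573.35136563 -120.16891362  178.        ]
(203, 237) [552.82023845  49.77711666 178.        ]
```

Everything agrees: the vent axis is at (572.7,-88.9), bar top 178.5, bar yaw 98°. The cap is at (552,49.7), top 179.3, needing about 2.9 rad in total to reach mid-studs. Moving above the vent.

```bash
python3 -m pendant '[[0,0,-1.27,480.4,-225.9,16,0.55],[0,0,-1.27,480.4,-225.9,16,0.55],[0,0,-1.27,480.4,-225.9,16,0.55],[0,0,-1.27,480.4,-225.9,16,0.55],[0,0,-1.27,480.4,-225.9,16,0.55],[0,0,-1.27,480.4,-225.9,16,0.55],[0,0,-1.27,480.4,-225.9,16,0.55],[0,0,-1.27,480.4,-225.9,16,0.55],[0,0,-1.27,480.4,-225.9,16,0.55],[0,0,-1.27,480.4,-225.9,16,0.55],[0,0,-1.27,480.4,-225.9,16,0.55],[0,0,-1.27,480.4,-225.9,16,0.55],[0,0,-1.27,480.4,-225.9,16,0.55],[0,0,-1.27,480.4,-225.9,16,0.55]]'
```

```text
time: 1.85
ee_pos: [572.5, -89.4, 215.5]
eef_rot: [3.141, 0.0, 1.709]
contact_force: [0.4, 0.1, -0.1]
gripper_width: 46.8
finger_force: 0.0
```

```bash
python3 -m pendant '[[0,0,0,0,0,20,0.55],[0,0,0,0,0,40,0.55],[0,0,0,0,0,55,0.55],[0,0,0,0,0,64,0.55],[0,0,0,0,0,64,0.55],[0,0,0,0,0,64,0.0],[0,0,0,0,0,64,0.0],[0,0,0,0,0,64,0.0],[0,0,0,0,0,64,0.0],[0,0,0,0,0,64,0.0],[0,0,0,0,0,64,0.0]]'
python3 - <<'E'
from h import *
p,d=bot.get_image("scene");cv2.imwrite("pics/s1.png",cv2.resize(p[130:250,225:365],None,fx=5,fy=5,interpolation=cv2.INTER_CUBIC))
print(bot.read_state()["moment"],bot.read_state()["joint_pos"])
E
```

```text
time: 3.22
ee_pos: [573.0, -88.9, 152.3]
eef_rot: [3.141, 0.001, 1.71]
contact_force: [-1.3, -0.0, 6.4]
gripper_width: 14.9
finger_force: 60.8
[-0.04073375  0.37183329  0.04961531] [-3.46108951e-01  3.73318862e-01  1.57467013e+00 -2.00121613e-04
  1.19231806e+00 -4.85090066e-01]
```

View pics/s1.png

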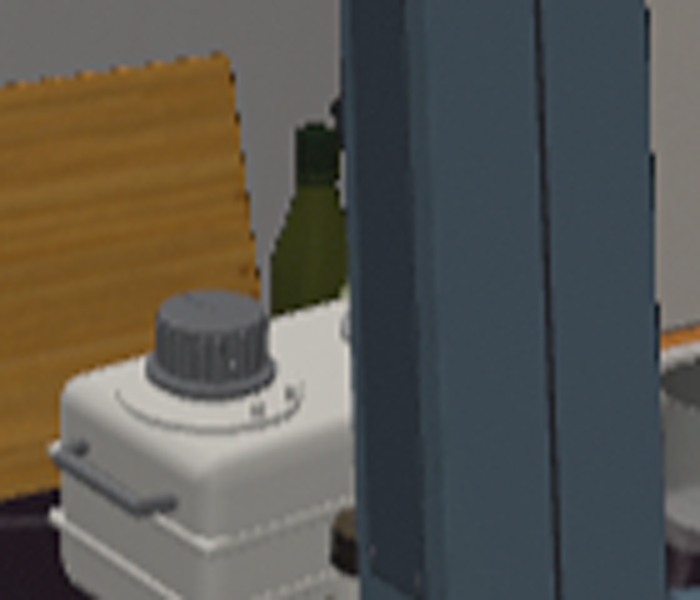

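The arm hides the vent in this view, but 14.9 mm at 61 N means the bar is gripped. Lifting.

```bash
python3 -m pendant '[[0,0,0,0,0,-4,0],[0,0,0,0,0,-8,0],[0,0,0,0,0,-11,0],[0,0,0,0,0,-11,0],[0,0,0,0,0,-11,0]]'; python3 -c "
from rig import bot;print(bot.read_state()['moment'])"
```

```text
time: 3.9
ee_pos: [572.9, -88.9, 162.1]
eef_rot: [3.141, 0.0, 1.71]
contact_force: [2.5, -3.0, -6.7]
gripper_width: 15.0
finger_force: 59.3
[-0.32423111 -0.60815969  0.01765122]
```

```bash
python3 -m pendant '[[0,0,0.1,0,0,-1.5,0],[0,0,0.25,0,0,-1.5,0],[0,0,0.42,0,0,-1.5,0],[0,0,0.6,0,0,-1.5,0],[0,0,0.78,0,0,-1.5,0],[0,0,0.96,0,0,-1.5,0],[0,0,1.14,0,0,-1.5,0],[0,0,1.32,0,0,-1.5,0],[0,0,1.47,0,0,-1.5,0],[0,0,1.57,0,0,-1.5,0],[0,0,1.57,0,0,-1.5,0],[0,0,1.57,0,0,-1.5,0]]'; python3 -c "
from rig import bot;print(bot.read_state()['moment'])"
```

```text
time: 5.4
ee_pos: [573.4, -89.4, 163.9]
eef_rot: [3.14, -0.001, 0.14]
contact_force: [4.4, -3.5, -5.5]
gripper_width: 15.0
finger_force: 59.3
[-0.63034975 -0.74678737 -0.06805112]
```

```bash
python3 -m pendant '[[0,0,0,0,0,4,0],[0,0,0,0,0,8,0],[0,0,0,0,0,11,0],[0,0,0,0,0,11,0],[0,0,0,0,0,11,0]]'; python3 -c "
from rig import bot;print(bot.read_state()['moment'])"
```

```text
time: 6.02
ee_pos: [573.4, -89.4, 153.1]
eef_rot: [3.14, -0.002, 0.14]
contact_force: [3.2, -3.8, -4.7]
gripper_width: 14.9
finger_force: 59.5
[-0.72455555 -0.68588467 -0.02418948]
```

```bash
python3 -m pendant '[[0,0,0,0,0,0,0.55],[0,0,0,0,0,0,0.55],[0,0,0,0,0,0,0.55],[0,0,0,0,0,-20,0.55],[0,0,0,0,0,-50,0.55],[0,0,0,0,0,-70,0.55],[0,0,0,0,0,-70,0.55],[0,0,0,0,0,-70,0.55]]'
```

```text
time: 7.02
ee_pos: [572.1, -88.5, 221.9]
eef_rot: [-3.141, 0.001, 0.14]
contact_force: [-0.2, -0.0, 0.4]
gripper_width: 46.6
finger_force: 0.0
```

```bash
python3 -m pendant '[[0,0,-2.16,-0.5,-139.6,0,1],[0,0,-2.16,-0.5,-139.6,0,1],[0,0,-2.16,-0.5,-139.6,0,1],[0,0,-2.16,-0.5,-139.6,0,1],[0,0,-2.16,-0.5,-139.6,0,1],[0,0,-2.16,-0.5,-139.6,0,1],[0,0,-2.16,-0.5,-139.6,0,1],[0,0,-2.16,-0.5,-139.6,0,1],[0,0,-2.16,-0.5,-139.6,0,1],[0,0,-2.16,-0.5,-139.6,0,1],[0,0,-2.16,-0.5,-139.6,0,1],[0,0,-2.16,-0.5,-139.6,0,1],[0,0,-2.16,-0.5,-139.6,0,1],[0,0,-2.16,-0.5,-139.6,0,1],[0,0,-2.16,-0.5,-139.6,0,1]]'
python3 - <<'E'
from h import *
s=bot.read_state();print(s["joint_pos"],s["eef_rot"])
p,d=bot.get_image("top");cv2.imwrite("pics/t2.png",cv2.resize(p[150:250,220:370],None,fx=5,fy=5,interpolation=cv2.INTER_CUBIC))
Q=cloud("top",d);z=Q[...,2];m=(np.hypot(Q[...,0]-572.7,Q[...,1]+89)<42)&(z>160)&(z<195)&(Q[...,1]<-55)
blob("bar","top",Q,m)
E
```

```text
time: 8.9
ee_pos: [552.6, 49.5, 222.5]
eef_rot: [-3.141, -0.0, 2.299]
contact_force: [0.8, 0.1, -0.2]
gripper_width: 85.4
finger_force: 0.0
[-1.11801419e-01  2.73544685e-01  1.53678480e+00  2.54908838e-05
  1.33181103e+00 -8.39698912e-01] [-3.14124529e+00 -4.24381692e-04  2.29868771e+00]
bar top 255 z [170.4 178.7 182.6] mean [571.5 -88.1 178. ] rect [571.8 -89. ] [62.4 21.4] 2.3 axis -171.9
```

View pics/t2.png

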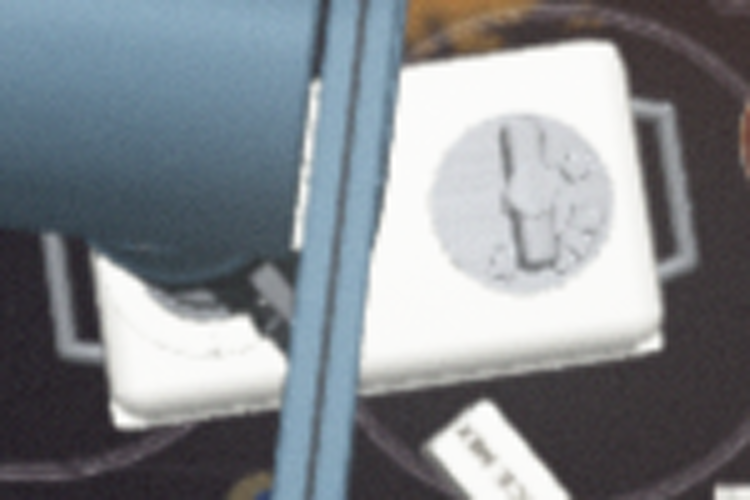

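The vent bar now runs (520,120)–(540,265), a quarter turn on. Its top is at 178.7 as before, so it has snapped down and is shut. Next I'll grip the cap.

```bash
python3 -m pendant '[[0,0,0,0,0,20,1],[0,0,0,0,0,40,1],[0,0,0,0,0,58,1],[0,0,0,0,0,68,1],[0,0,0,0,0,68,1],[0,0,0,0,0,68,0.3],[0,0,0,0,0,68,0.3],[0,0,0,0,0,68,0.3],[0,0,0,0,0,68,0.3],[0,0,0,0,0,68,0.3]]';python3 -c "
from rig import bot;print(bot.read_state()['moment'])"
```

```text
time: 10.2
ee_pos: [553.0, 49.0, 156.3]
eef_rot: [3.141, 0.002, 2.3]
contact_force: [-3.3, -1.7, 5.4]
gripper_width: 54.4
finger_force: 62.1
[-0.17246475  0.42771731  0.04025276]
```

```bash
python3 -m pendant '[[0,0,0.17,0,0,0.4,0.3],[0,0,0.34,0,0,0.8,0.3],[0,0,0.51,0,0,1.2,0.3],[0,0,0.68,0,0,1.6,0.3],[0,0,0.85,0,0,2,0.3],[0,0,1.02,0,0,2.4,0.3],[0,0,1.19,0,0,2.9,0.3],[0,0,1.36,0,0,3.3,0.3],[0,0,1.53,0,0,3.7,0.3],[0,0,1.7,0,0,4.1,0.3],[0,0,1.85,0,0,4.4,0.3],[0,0,2.0,0,0,4.8,0.3],[0,0,2.0,0,0,4.8,0.3]]';python3 -c "
from rig import bot;print(bot.read_state()['moment'])"
```

```text
time: 11.82
ee_pos: [552.5, 48.6, 151.4]
eef_rot: [3.14, 0.0, 0.298]
contact_force: [-4.8, -2.3, 6.8]
gripper_width: 53.9
finger_force: 62.0
[-0.62628657  0.69389736 -0.00508157]
```

```bash
python3 -m pendant '[[0,0,0.15,0,0,0.4,0.3],[0,0,0.3,0,0,0.7,0.3],[0,0,0.4,0,0,1,0.3]]';python3 -c "
from rig import bot;print(bot.read_state()['moment'])"; python3 -m pendant '[[0,0,0.1,0,0,0.2,0.3]]';python3 -c "
from rig import bot;print(bot.read_state()['moment'])"
python3 -m pendant '[[0,0,0.1,0,0,0.2,0.3]]';python3 -c "
from rig import bot;print(bot.read_state()['moment'])"
```

```text
time: 12.2
ee_pos: [552.3, 48.6, 150.4]
eef_rot: [3.14, -0.0, -0.104]
contact_force: [-5.8, -2.5, 7.3]
gripper_width: 54.1
finger_force: 62.0
[-0.69940589  0.86406185  0.05105658]
time: 12.32
ee_pos: [552.2, 48.6, 150.2]
eef_rot: [3.14, -0.0, -0.203]
contact_force: [-4.7, -2.0, 6.8]
gripper_width: 53.9
finger_force: 62.0
[-0.69043198  0.85867274  0.01263014]
time: 12.45
ee_pos: [552.2, 48.7, 150.1]
eef_rot: [3.14, -0.0, -0.302]
contact_force: [-5.3, -2.6, 8.5]
gripper_width: 54.4
finger_force: 62.2
[-0.65440045  0.97747224  0.34925207]
```

Seal touch felt at about 2.58 rad, as predicted. About 0.3 more to go.

```bash
for i in 1; do :; done; python3 -m pendant '[[0,0,0.1,0,0,0.2,0.3]]';python3 -c "
from rig import bot;print(bot.read_state()['moment'])"
python3 -m pendant '[[0,0,0.1,0,0,0.2,0.3]]';python3 -c "
from rig import bot;print(bot.read_state()['moment'])"
python3 -m pendant '[[0,0,0.1,0,0,0.2,0.3]]';python3 -c "
from rig import bot;print(bot.read_state()['moment'])"
```

```text
time: 12.58
ee_pos: [552.2, 48.7, 150.1]
eef_rot: [3.14, -0.001, -0.402]
contact_force: [-5.5, -1.6, 10.9]
gripper_width: 53.8
finger_force: 62.3
[-0.58441532  1.06499888  0.71585556]
time: 12.7
ee_pos: [552.2, 48.7, 150.0]
eef_rot: [3.14, -0.001, -0.502]
contact_force: [-5.8, -1.8, 10.7]
gripper_width: 53.9
finger_force: 62.4
[-0.59027882  1.20230056  0.4578758 ]
time: 12.82
ee_pos: [552.2, 48.8, 150.0]
eef_rot: [3.14, -0.001, -0.602]
contact_force: [-6.8, -1.8, 11.2]
gripper_width: 54.0
finger_force: 62.4
[-0.53703618  1.28567304  0.59496644]
```

Torque is 0.6 N m, so s ≈ 0.3. I'll release and back the arm off to check.

```bash
python3 -m pendant '[[0,0,0,0,0,0,1],[0,0,0,0,0,0,1],[0,0,0,0,0,0,1],[0,0,0,0,0,0,1],[0,0,0,0,0,-20,1],[0,0,0,0,0,-50,1],[0,0,0,0,0,-90,1],[0,0,0,0,0,-90,1]]'
python3 -m pendant '[[0,0,0,-60,60,0,1],[0,0,0,-110,110,0,1],[0,0,0,-150,150,0,1],[0,0,0,-190,190,0,1],[0,0,0,-190,190,0,1],[0,0,0,-190,190,0,1],[0,0,0,-190,190,0,1]]'
python3 - <<'E'
from h import *
p,d=bot.get_image("scene");q,e=bot.get_image("top")
cv2.imwrite("pics/s3.png",np.hstack([cv2.resize(p[180:230,240:300],(400,333),interpolation=cv2.INTER_CUBIC),cv2.resize(q[172:222,235:290],(366,333),interpolation=cv2.INTER_CUBIC)]))
cv2.imwrite("pics/t3.png",q)
E
```

```text
time: 13.82
ee_pos: [554.8, 49.3, 241.5]
eef_rot: [-3.138, -0.006, -0.6]
contact_force: [0.3, 0.1, 0.2]
gripper_width: 85.4
finger_force: 0.0
time: 14.7
ee_pos: [289.4, -0.1, 237.9]
eef_rot: [-3.141, -0.0, -0.6]
contact_force: [-0.4, 0.2, -0.5]
gripper_width: 85.1
finger_force: 0.0
```

View pics/s3.png

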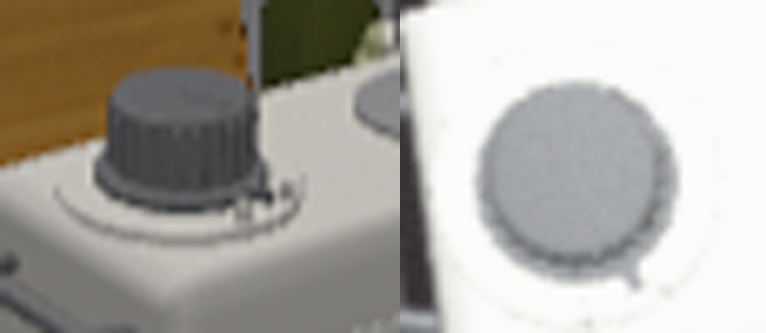

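View pics/t3.png

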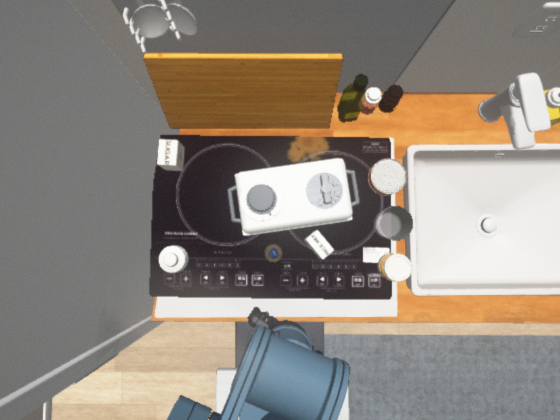

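Everything else still stands where it was. In the scene crop the pip is at (262,190), between the studs at (243,210) and (288,190). I'll compute its angle between them.

Run:
```python
from h import *
f=lambda u,v:((u+.5)/6.667-.5+240,(v+.5)/6.667-.5+180)
for nm,c in(("pip",(262,190)),("piptip",(268,196)),("studL",(243,210)),("studR",(288,190))):
    for z in(138,141,143,145):
        p=ray("scene",*f(*c),z)[:2]-[552.2,49.6];print(nm,z,np.hypot(*p).round(1),np.arctan2(p[1],p[0]).round(2))
g=((633+.5-400)/6.66-.5+235,(280+.5)/6.66-.5+172)
p=ray("top",*g,141)[:2]-[552.2,49.6];print("top pip",np.hypot(*p),np.arctan2(p[1],p[0]))
d=bot.get_image("top")[1];Q=cloud("top",d);z=Q[...,2];n=lambda c,r:np.hypot(Q[...,0]-c[0],Q[...,1]-c[1])<r
blob("cap","top",Q,n((552,49.6),34)&(z>165)&(z<185));blob("bar","top",Q,n((572.7,-89),42)&(z>165)&(z<190))
```

```text
pip 138 32.2 -2.41
pip 141 34.7 -2.58
pip 143 36.9 -2.69
pip 145 39.4 -2.78
piptip 138 36.3 -2.52
piptip 141 39.3 -2.67
piptip 143 41.8 -2.76
piptip 145 44.5 -2.84
studL 138 36.7 -2.97
studL 141 41.8 -3.07
studL 143 45.3 -3.12
studL 145 49.0 3.12
studR 138 41.7 -2.32
studR 141 43.5 -2.46
studR 143 45.1 -2.55
studR 145 47.1 -2.64
top pip 37.392823408990544 -2.6005973135828384
cap top 557 z [169.6 173.2 176.1] mean [551.7  49.3 173. ] rect [552.4  49.4] [56.  55.8] 74.7 axis -142.8
bar top 248 z [171.7 178.3 182.9] mean [571.4 -88.3 178.2] rect [571.9 -89.2] [62.2 21.3] 2.8 axis -171.8
```

The pip is at about -2.65, between the studs at -2.46 and -3.08. That gives s ≈ 0.25, which agrees with the torque reading. The vent bar is down and shut.

```bash
python3 -c "
from rig import bot;print(bot.job_done())"
```

```text
the job is handed in; nothing more can be done
None
```

I handed the job in: the vent knob is turned to shut and down in its notch, the cap is screwed snug with its pip between the two studs (about 0.25 rad past the seal touch by image and torque), and nothing else was moved.

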